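# Start up the rotary evaporator from its control pods

### The job

Start up the rotary evaporator from its three control pods: press the key of the round pod (cooling) all the way in, then the key of the square pod (vacuum), then the key of the long pod (rotation), each key staying in as it is left. Press gently, do not pick the pods up or shift them, and do not disturb the glassware and other things on the bench.

Things in the scene. Friction and masses are not known exactly. Their poses are not given: they have to be found in the camera images.
- round_pod: round control pod (cooling), beige disc 66 mm across, 34 mm high, key at its centre; loose, 0.4 kg, stands on the bench; origin at the centre of its underside, z up
- round_key_top (a point): the centre of the top face of its key, 54 mm above the bench while out and untouched, 48 mm when in; z up
- round_key (a joint): m: 0 = out, 0.006 = fully in. A key with a round charcoal cap 24 mm wide, its top 20 mm above the top of the pod while out, 14 mm when in. Pushed straight down with about 3 N it slides in 6 mm to a stop and stays where it is left (it does not come back out). The cap is sprung on the key: beyond 2 N it yields by 0.5 mm per N, at most 5 mm (12 N), so a push of 5 or 6 N seats the key with the cap top then at about 46 mm above the bench; once let go the cap springs back up
- square_pod: square control pod (vacuum), beige, 62 x 62 mm, 34 mm high, key at its centre; loose, 0.4 kg, stands on the bench; origin at the centre of its underside, z up
- square_key_top (a point): the centre of the top face of its key, 54 mm above the bench while out and untouched, 48 mm when in; z up
- square_key (a joint): m: 0 = out, 0.006 = fully in. A key with a round charcoal cap 24 mm wide, its top 20 mm above the top of the pod while out, 14 mm when in. Pushed straight down with about 3 N it slides in 6 mm to a stop and stays where it is left (it does not come back out). The cap is sprung on the key: beyond 2 N it yields by 0.5 mm per N, at most 5 mm (12 N), so a push of 5 or 6 N seats the key with the cap top then at about 46 mm above the bench; once let go the cap springs back up
- long_pod: long control pod (rotation), beige, 104 (x) x 48 (y) mm, 34 mm high; its key sits 28 mm from the middle towards -x, a flat black window towards +x; loose, 0.4 kg, stands on the bench; origin at the centre of its underside, z up
- long_key_top (a point): the centre of the top face of its key, 54 mm above the bench while out and untouched, 48 mm when in; z up
- long_key (a joint): m: 0 = out, 0.006 = fully in. A key with a round charcoal cap 24 mm wide, its top 20 mm above the top of the pod while out, 14 mm when in. Pushed straight down with about 3 N it slides in 6 mm to a stop and stays where it is left (it does not come back out). The cap is sprung on the key: beyond 2 N it yields by 0.5 mm per N, at most 5 mm (12 N), so a push of 5 or 6 N seats the key with the cap top then at about 46 mm above the bench; once let go the cap springs back up
- beaker: small glass beaker, 46 mm wide, 58 mm high; loose bystander; origin at the centre of its underside
- vial: amber vial with cap, 28 mm wide, 50 mm high; loose bystander; origin at the centre of its underside
- stopper: glass stopper standing on its narrow end, 32 mm wide, 42 mm high; loose bystander; origin at the centre of its underside
- jar: white screw-cap jar, 42 mm wide, 62 mm high; loose bystander; origin at the centre of its underside
- flask: conical glass flask, 64 mm wide, 88 mm high; loose bystander; origin at the centre of its underside
- cork_ring: cork ring, 90 mm wide, 30 mm high, lying flat; loose bystander; origin at the centre of its underside
- spatula: slim steel laboratory spatula lying flat, 155 mm long, 14 mm wide, 6 mm high; loose bystander; origin at the centre of its underside
Not all that is in view belongs to the job. Leave any pink or yellow look-alike of the square_pod alone.

How it is judged:
By the outcome, as a careful person would: the job done as asked, in the order asked, and still so for the second after the job is handed in, with the robot touching nothing.
It also fails if it takes over 58 s, if anything falls off the work surface, if the arm or the gripper's body presses on something with over 40 N, if the wrist force passes 120 N, or if a joint passes its speed limit or range.

### The arm

A 7-joint arm with a two-finger parallel gripper is mounted at the origin on the work surface. World frame = base frame: x ahead of the robot, y to its left, z up, the work surface at z = 0. Lengths are in m, angles in rad, forces in N, time in s.
With the tool pointing down it reaches from about 0.425 to 1.025 m from the base axis. Payload 9.4 kg.
Tool frame: the origin (TCP) lies at the very end of the fingers, on their centre line; the grasp point (between the pads) lies 19 mm behind it (bot.pinch_z is the distance from the TCP to the grasp point, in m); z points along the fingers, y is the direction in which the jaws open and shut (so a half turn about z gives the same grasp; the last joint's range is limited). The gripper opens to 93 mm and grips with 3 to 60 N. Pads are 15 mm wide; open, the fingers measure 128 mm over their backs; the gripper's body (75 mm by 188 mm) begins 65 mm behind the grasp point.
Start: joints at [1.182, 0.599, -0.003, 1.599, 0.002, 0.943, -0.08], TCP at [0.222, -0.69, 0.184] pointing down, gripper open.
Joint ranges: [-2.57, 2.57], [-0.35, 1.97], [-1.29, 1.29], [0.11, 2.56], [-1.05, 4.19], [0.11, 1.86], [-2.63, 2.63]. Speed limits (rad/s): [2.22, 2.22, 3.01, 3.01, 3.14, 3.14, 3.14].

### API

Orientations are given as [roll, pitch, yaw] about the fixed x, y, z axes, in that order (R = Rz(yaw) Ry(pitch) Rx(roll)).
In Python, from workcell import bot, eyes gives the robot as it stands. The module is installed in compiled form; this text tells all that it offers.
- The arm moves only by the shell command python3 -m creep 'ROWS' [OPENING]. ROWS is text: rows parted by semicolons, each of 6 numbers parted by spaces: the shift along the tool's x, y, z in m, then the turn, a rotation vector about the tool's x, y, z in rad. In form: tx ty tz wx wy wz; .... A call has 1 to 5 rows; each row is the pose to reach, as a shift and turn from the pose commanded when the call began, along the tool's axes at that moment; what a row does not reach only later rows make up. A row lasts 1/12 s, in which the tool goes at most 41.7 mm and 7.16 degrees, less where a joint would pass 70% of its speed; a pose out of reach is approached as far as the arm can. A call with a gripper value outside its range is refused whole. OPENING is the opening in per cent of the stroke, from 0 (shut) to 100 (fully open), set as the call begins (- or left out, the last holds). The fingers move at their own pace and stop on an object; the grip force is fixed at half the most. Time passes only in rows, so rows that repeat a pose let the fingers close. It gives the time, the measured TCP pose, the force and the opening at its end, in the units of the state.
- bot.get_obs(): the state, without advancing time (a new reading comes with each control period).
- eyes.camera(name): name is "scene" or "top" or "wrist"; returns a dict with "color" (384x512x3 uint8, red, green, blue), "fov_y" (degrees; the focal length in pixels is half the picture's height over the tangent of half this angle, whatever the lens; pixels are square), "cx", "cy" (the principal point, pixels), "rvec" (rotation vector, rad) and "tvec" (3), from world to camera coordinates, as OpenCV has them; the wrist camera has in their place "hand_eye" (4x4, takes a point from camera to tool coordinates, whose origin is the TCP and whose axes are the flange's). Camera axes: x right, y down, z forward; pixel columns grow to the right and rows downward; lengths in m; the calibration is good to about 2 mm. A picture is of the moment at which its call begins: read the wrist's pose just before it. There is no depth.
- bot.finish_job(): hands the job in, once; it reports no verdict.
Trained networks look in a picture, given as the dict that the camera call returned (one of the last four; its "shot" number tells which), for a name from the list of things; names that differ only in an ending like _2 or _b are one class to them, and where a whole thing is asked for, a point or a joint stands for the part that bears it (a point fixed in the world has none). Each returns a list of dicts, best first, with "score" (0 to 1); they miss things now and then, are a little off and sometimes report something else, mostly with a low value. They report only what shows in the picture. A call takes as long as a camera call. They do not tell look-alikes from the thing itself.
- eyes.search_frame(picture, thing): "point" ([row, column] in pixels, amid what is visible of it).
- eyes.outline_of(picture, thing): "region" (384x512 bool, what is visible of it) and "point" ([row, column] in pixels, amid what is visible of it).
- eyes.landmark_of(picture, thing): "point" ([row, column] in pixels: a listed point, or the origin of a listed thing).
The state is a dict: "time_s": time; "joint_pos": joint angles; "joint_vel": joint speeds; "effort": joint torques, N m; "eef_pos": TCP position; "eef_rot": TCP orientation; "force": force on the tool from outside, world axes, zero at the start; "moment": the same for the moment, N m; "finger_gap": opening from 0.0 (shut) to 1.0 (fully open).
Only numpy, scipy, OpenCV 4.12 (cv2) and the standard library are available. Lean on these libraries where they do the work, as an engineer would, in place of code of your own. Each camera call takes 0.05 s, during which the arm holds its last target. There are 200 camera calls.

## Working session

There is one attempt and no reset: what is moved stays moved. The work goes in short steps, Python scripts to look and compute and a shell command to move; the robot and the scene stay as the last step left them, time stands still between calls to the robot, and variables do not carry over. Pictures are saved under pics/ and viewed, about 8 in all and at most 12, crops included, and the job is handed in when it is done.

```bash
mkdir -p pics
cat > h.py <<'E'
import numpy as np, cv2
from scipy.spatial.transform import Rotation as R
from workcell import bot, eyes
def cam(p):
    f=192/np.tan(np.radians(p["fov_y"])/2)
    return f,p["cx"],p["cy"]
def ray(p,rc,z):
    f,cx,cy=cam(p)
    d=np.array([(rc[1]-cx)/f,(rc[0]-cy)/f,1.])
    M=cv2.Rodrigues(np.array(p["rvec"],float))[0];t=np.array(p["tvec"],float).ravel()
    c=-M.T@t; d=M.T@d
    return c+d*(z-c[2])/d[2]
def save(p,n,s=1.5,crop=None):
    im=p["color"][...,::-1]
    if crop: im=im[crop[0]:crop[1],crop[2]:crop[3]]
    cv2.imwrite("pics/"+n,cv2.resize(im,None,fx=s,fy=s,interpolation=cv2.INTER_CUBIC))
E
python3 - <<'E'
from h import *
np.set_printoptions(precision=4,suppress=True)
print({k:np.round(v,3) for k,v in bot.get_obs().items()})
for n in("top","scene"):
    p=eyes.camera(n);save(p,n+"1.png")
    for k in("round","square","long"):
        for o in eyes.landmark_of(p,k+"_key_top")[:4]:print(n,k,"key",np.round(o["point"],1),round(o["score"],2),ray(p,o["point"],.054)[:2])
        for o in eyes.landmark_of(p,k+"_pod")[:4]:print(n,k,"pod",np.round(o["point"],1),round(o["score"],2),ray(p,o["point"],0)[:2])
E
```

```text
{'time_s': np.float64(0.0), 'joint_pos': array([ 1.182,  0.6  , -0.003,  1.6  ,  0.002,  0.943, -0.08 ]), 'joint_vel': array([-0.001,  0.   ,  0.   , -0.002,  0.001, -0.   ,  0.002]), 'effort': array([ -0.002, -76.507,   1.497, -25.234,  -0.052,   0.017,   0.   ]), 'eef_pos': array([ 0.222, -0.69 ,  0.183]), 'eef_rot': array([-3.14 ,  0.   ,  0.312]), 'force': array([ 0.086, -0.223, -0.529]), 'moment': array([-0.008, -0.001,  0.017]), 'finger_gap': np.float64(0.999)}
top round key [222.9 166. ] 0.52 [0.4692 0.2529]
top round pod [228.8 169.4] 0.67 [0.4561 0.2555]
top square key [229.4 266.2] 0.56 [ 0.4594 -0.0141]
top square key [272.3 268.4] 0.54 [ 0.348  -0.0225]
top square key [168.9 282.4] 0.48 [ 0.6245 -0.0542]
top square pod [274.9 269.8] 0.96 [ 0.3377 -0.0283]
top square pod [229.5 266.3] 0.95 [ 0.4617 -0.0156]
top square pod [174.2 278.4] 0.85 [ 0.6203 -0.0465]
top square pod [132.7 238.4] 0.62 [0.74   0.0724]
top long key [226.9 370.4] 0.58 [ 0.4737 -0.2911]
top long key [230.2 374.7] 0.37 [ 0.4652 -0.3024]
top long pod [222.7 371.9] 0.8 [ 0.4889 -0.3118]
scene round key [201.6 351.3] 0.4 [0.4654 0.2453]
scene round pod [219.8 347. ] 0.61 [0.4698 0.2428]
scene square key [151.2 268. ] 0.63 [ 0.3401 -0.0249]
scene square key [205.4 211.3] 0.61 [ 0.62   -0.0498]
scene square key [172.  252.3] 0.47 [ 0.4516 -0.0212]
scene square pod [167.3 267.4] 0.8 [ 0.3394 -0.0257]
scene square pod [224.  211.2] 0.63 [ 0.6248 -0.0504]
scene square pod [191.1 252.3] 0.58 [ 0.4608 -0.0167]
scene long key [147.4 159.5] 0.46 [ 0.4506 -0.308 ]
scene long key [209.7 304. ] 0.24 [0.5424 0.1537]
scene long pod [166.9 153.5] 0.84 [ 0.4749 -0.3193]
```

View pics/top1.png

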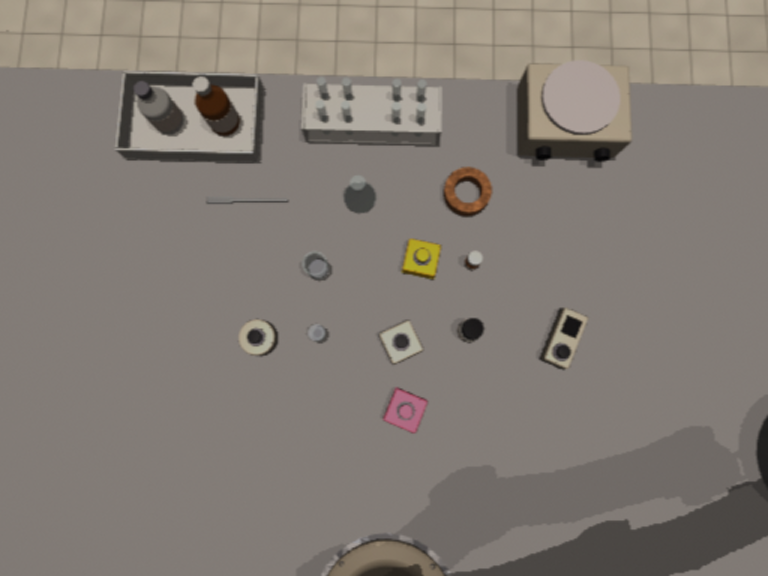

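View pics/scene1.png

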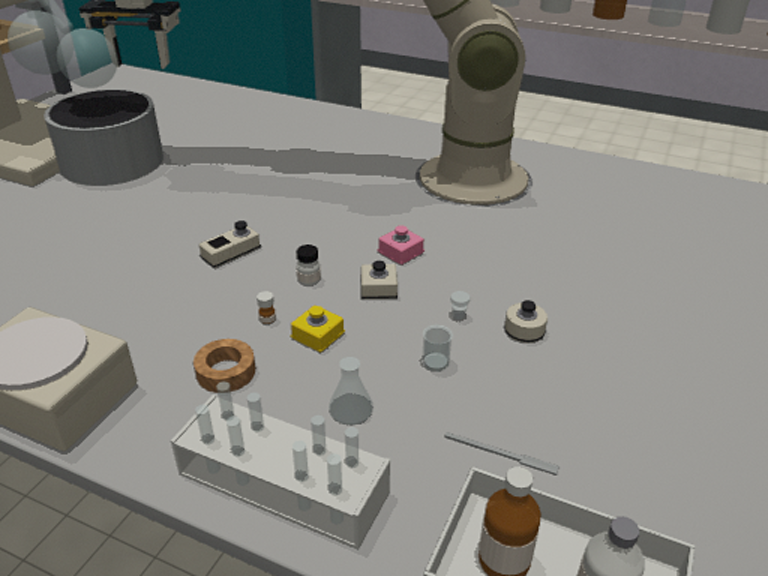

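Three pods match the square one in top-picture pixels (row, col): pink about (274,270), beige about (229,267) and yellow about (171,281). The task calls the real pod beige, so it is the one at (229,267). I'll confirm that in a crop and refine the key centres from the dark caps.

```bash
cat >> h.py <<'E'
def dark(p,rc,w=14,th=60):
    r,c=int(rc[0]),int(rc[1]); g=p["color"][r-w:r+w,c-w:c+w].max(2)
    n,l,s,ce=cv2.connectedComponentsWithStats((g<th).astype(np.uint8))
    return [(round(float(ce[i][1]+r-w),1),round(float(ce[i][0]+c-w),1),int(s[i][4])) for i in range(1,n) if s[i][4]>8]
E
python3 - <<'E'
from h import *
np.set_printoptions(precision=4,suppress=True)
for n,pts in(("top",[(225,171),(228,267),(234,375)]),("scene",[(204,352),(178,252),(151,160)])):
    p=eyes.camera(n)
    for k,rc in zip("rsl",pts):
        for b in dark(p,rc):print(n,k,b,ray(p,b,.054)[:2])
    if n=="top":
        a=[cv2.resize(p["color"][r-28:r+28,c-28:c+28,::-1],(260,260),interpolation=cv2.INTER_CUBIC) for r,c in pts]
    else:
        b=[cv2.resize(p["color"][r-28:r+28,c-28:c+28,::-1],(260,260),interpolation=cv2.INTER_CUBIC) for r,c in pts]
cv2.imwrite("pics/crops.png",np.vstack([np.hstack(a),np.hstack(b)]))
E
```

```text
top r (224.2, 169.7, 68) [0.466  0.2428]
top r (227.8, 182.6, 21) [0.4574 0.208 ]
top s (227.3, 267.4, 53) [ 0.465  -0.0171]
top l (230.5, 364.1, 43) [ 0.4637 -0.2742]
top l (221.4, 380.2, 36) [ 0.489  -0.3175]
top l (234.2, 374.9, 65) [ 0.4547 -0.3027]
scene r (205.0, 351.7, 72) [0.4778 0.2497]
scene s (177.3, 252.2, 53) [ 0.4736 -0.0113]
scene l (151.0, 160.2, 48) [ 0.4659 -0.2955]
scene l (160.3, 148.2, 29) [ 0.5196 -0.2981]
```

View pics/crops.png

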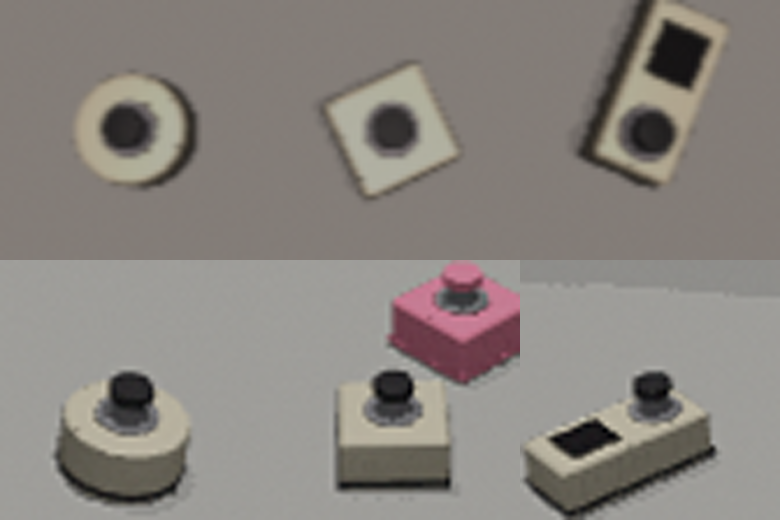

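The crop confirms it: the beige square pod has a charcoal cap, and its look-alikes are pink and yellow. Next I shut the gripper and travel high, keeping outside the inner reach limit.

```bash
python3 -m creep '0.028 -0.021 0 0 0 0;0.056 -0.042 0 0 0 0;0.084 -0.063 0 0 0 0;0.112 -0.084 0 0 0 0;0.140 -0.105 0 0 0 0' 0
python3 -m creep '0.028 -0.021 0 0 0 0;0.056 -0.042 0 0 0 0;0.084 -0.063 0 0 0 0;0.112 -0.084 0 0 0 0;0.140 -0.105 0 0 0 0'
python3 -m creep '0.020 -0.025 0 0 0 0;0.035 -0.055 0 0 0 0;0.050 -0.085 0 0 0 0;0.060 -0.115 0 0 0 0;0.070 -0.145 0 0 0 0'
```

```text
time_s: 1.22
eef_pos: [0.3241, -0.5459, 0.1838]
eef_rot: [3.141, -0.0, 0.311]
force: [0.2, -0.1, 0.1]
finger_gap: 0.696
time_s: 1.63
eef_pos: [0.4253, -0.4029, 0.1839]
eef_rot: [3.141, -0.0, 0.312]
force: [0.0, -0.2, 1.1]
finger_gap: 0.333
time_s: 2.05
eef_pos: [0.4469, -0.2432, 0.1838]
eef_rot: [3.141, -0.0, 0.312]
force: [0.5, 0.6, 0.4]
finger_gap: 0.015
```

```bash
python3 -m creep '0.011 -0.030 0 0 0 0;0.022 -0.061 0 0 0 0;0.033 -0.091 0 0 0 0;0.044 -0.122 0 0 0 0;0.056 -0.152 0 0 0 0'
python3 -m creep '0.011 -0.030 0 0 0 0;0.022 -0.061 0 0 0 0;0.033 -0.091 0 0 0 0;0.044 -0.122 0 0 0 0;0.056 -0.152 0 0 0 0'
python3 -m creep '0.011 -0.030 0 0 0 0;0.022 -0.061 0 0 0 0;0.033 -0.091 0 0 0 0;0.044 -0.122 0 0 0 0;0.056 -0.152 0 0 0 0'
python3 -m creep '0 0 0.020 0 0 0;0 0 0.040 0 0 0;0 0 0.060 0 0 0;0 0 0.060 0 0 0'
cat >> h.py <<'E'
def wrist(name,thing,z=.054):
    o=bot.get_obs();p=eyes.camera("wrist");save(p,name)
    H=np.array(p["hand_eye"]);f,cx,cy=cam(p)
    T=R.from_euler("xyz",o["eef_rot"]).as_matrix()
    c=T@H[:3,3]+o["eef_pos"]
    def back(rc):
        d=T@H[:3,:3]@np.array([(rc[1]-cx)/f,(rc[0]-cy)/f,1.])
        return c+d*(z-c[2])/d[2]
    print("eef",o["eef_pos"],"force",o["force"])
    for q in eyes.landmark_of(p,thing)[:3]:
        w=back(q["point"]); e=w-o["eef_pos"]
        print(thing,np.round(q["point"],1),round(q["score"],2),w,"tool shift",T.T@e)
    return p,back
E
python3 - <<'E'
from h import *
np.set_printoptions(precision=4,suppress=True)
wrist("w1.png","round_key_top")
E
```

```text
time_s: 2.47
eef_pos: [0.453, -0.0814, 0.1839]
eef_rot: [3.141, -0.0, 0.312]
force: [0.6, 0.1, -0.1]
finger_gap: 0.002
time_s: 2.88
eef_pos: [0.4597, 0.0806, 0.1839]
eef_rot: [3.142, -0.001, 0.312]
force: [0.1, -0.0, -0.2]
finger_gap: 0.005
time_s: 3.3
eef_pos: [0.4664, 0.2425, 0.1838]
eef_rot: [-3.142, -0.0, 0.312]
force: [0.2, -0.1, 0.6]
finger_gap: 0.006
time_s: 3.63
eef_pos: [0.465, 0.2401, 0.1209]
eef_rot: [3.141, 0.004, 0.313]
force: [-0.3, -0.9, 0.5]
finger_gap: 0.003
eef [0.465  0.2401 0.1209] force [-0.253  -0.9263  0.4893]
round_key_top [183.2 241.3] 0.59 [0.4691 0.2472 0.054 ] tool shift [ 0.0064 -0.0055  0.0668]
```

View pics/w1.png

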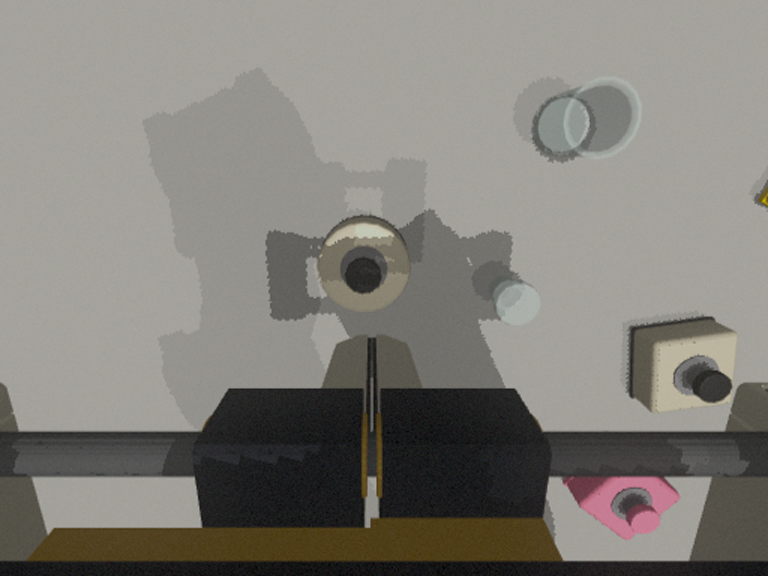

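The cap is at about (182,242) in wrist pixels (row, col). The network agrees, and the top camera is within 4 mm. I'll centre over it and descend to about 62 mm.

```bash
python3 -m creep '0.002 -0.002 0.015 0 0 0;0.002 -0.002 0.035 0 0 0;0.002 -0.002 0.052 0 0 0;0.002 -0.002 0.062 0 0 0;0.002 -0.002 0.062 0 0 0'
python3 -m creep '0 0 0 0 0 0;0 0 0 0 0 0;0 0 0 0 0 0'
```

```text
time_s: 4.15
eef_pos: [0.4677, 0.243, 0.061]
eef_rot: [3.141, 0.001, 0.312]
force: [-0.4, -0.4, -0.2]
finger_gap: 0.003
time_s: 4.4
eef_pos: [0.4686, 0.2436, 0.0627]
eef_rot: [-3.141, -0.002, 0.312]
force: [0.7, 0.4, 0.1]
finger_gap: 0.005
```

```bash
python3 -m creep '0 0 0.003 0 0 0;0 0 0.006 0 0 0;0 0 0.008 0 0 0;0 0 0.009 0 0 0;0 0 0.010 0 0 0'
python3 -m creep '0 0 0.001 0 0 0;0 0 0.002 0 0 0;0 0 0.003 0 0 0;0 0 0.004 0 0 0;0 0 0.004 0 0 0'
python3 -m creep '0 0 0.0005 0 0 0;0 0 0.001 0 0 0;0 0 0.001 0 0 0;0 0 0.001 0 0 0'
```

```text
time_s: 4.82
eef_pos: [0.4678, 0.2433, 0.0514]
eef_rot: [3.142, 0.0, 0.312]
force: [-0.4, -0.1, 0.0]
finger_gap: 0.006
time_s: 5.23
eef_pos: [0.4678, 0.2433, 0.0474]
eef_rot: [3.142, 0.0, 0.312]
force: [-0.3, -0.1, 0.4]
finger_gap: 0.004
time_s: 5.57
eef_pos: [0.4679, 0.2433, 0.0466]
eef_rot: [-3.142, 0.0, 0.312]
force: [-0.9, 0.2, -0.4]
finger_gap: 0.005
```

There's no reaction force where I expected contact, so I'll look before pressing further.

Run:
```python
from h import *
np.set_printoptions(precision=4,suppress=True)
o=bot.get_obs();print(o["force"],o["moment"],o["eef_pos"])
p,_=wrist("w2.png","round_key_top")
q=eyes.camera("scene")
a=cv2.resize(p["color"][130:290,170:330,::-1],(400,400),interpolation=cv2.INTER_CUBIC)
b=cv2.resize(q["color"][165:245,310:390,::-1],(400,400),interpolation=cv2.INTER_CUBIC)
cv2.imwrite("pics/w2c.png",np.hstack([a,b]))
```

```text
[-0.8919  0.2422 -0.363 ] [ 0.0178 -0.0014 -0.0092] [0.4679 0.2433 0.0466]
eef [0.4679 0.2433 0.0466] force [-0.8919  0.2422 -0.363 ]
round_key_top [215.7 244.5] 0.82 [0.4694 0.2457 0.054 ] tool shift [ 0.0022 -0.0018 -0.0074]
```

View pics/w2c.png

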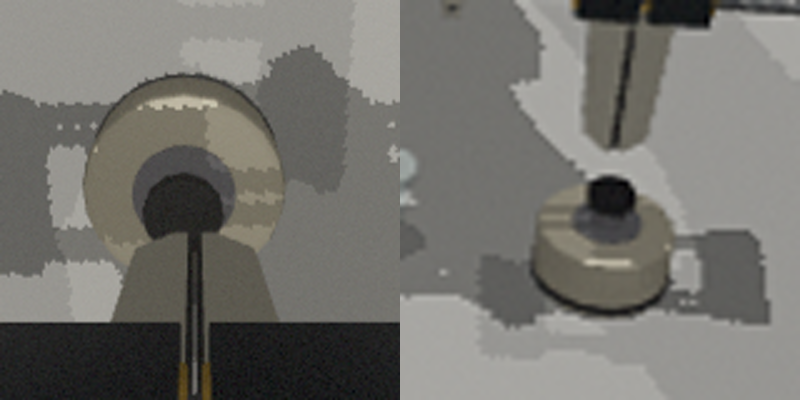

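Run:
```python
from h import *
np.set_printoptions(precision=4,suppress=True)
o=bot.get_obs()
q=eyes.camera("scene");t=eyes.camera("top");w=eyes.camera("wrist")
def proj(p,X):
    f,cx,cy=cam(p);M=cv2.Rodrigues(np.array(p["rvec"],float))[0];x=M@X+np.ravel(p["tvec"])
    return np.round([cy+f*x[1]/x[2],cx+f*x[0]/x[2]],1)
X=o["eef_pos"]
for dz in(0,.005,.01,.015):print("scene tip at +",dz,proj(q,X+[0,0,dz]))
print("cap54",proj(q,np.array([.468,.245,.054])),"cap48",proj(q,np.array([.468,.245,.048])))
H=np.array(w["hand_eye"]);f,cx,cy=cam(w);print(H)
for dz in(0,-.005,-.01,-.015):
    x=np.linalg.inv(H)@[0,0,dz,1];print("wrist tip",dz,np.round([cy+f*x[1]/x[2],cx+f*x[0]/x[2]],1))
for n in("round_key_top","square_key_top"):
  for p,k in((q,"scene"),(t,"top")):
    print(k,n,[(np.round(a["point"],1),round(a["score"],2)) for a in eyes.landmark_of(p,n)[:3]])
```

```text
scene tip at + 0 [204.4 349.8]
scene tip at + 0.005 [202.8 350.1]
scene tip at + 0.01 [201.1 350.3]
scene tip at + 0.015 [199.4 350.6]
cap54 [202.2 350.9] cap48 [204.2 350.6]
[[-0.0006 -0.9574 -0.2886  0.0798]
 [ 1.     -0.0008  0.0006  0.0002]
 [-0.0008 -0.2886  0.9574 -0.2008]
 [ 0.      0.      0.      1.    ]]
wrist tip 0 [214.7 246.9]
wrist tip -0.005 [217.2 246.9]
wrist tip -0.01 [219.9 246.9]
wrist tip -0.015 [222.6 246.9]
scene round_key_top [(array([302.3, 331.6]), 0.63), (array([202.9, 352. ]), 0.6), (array([173.9, 251.5]), 0.35)]
top round_key_top []
scene square_key_top [(array([172.6, 250.5]), 0.63), (array([155. , 266.6]), 0.53), (array([251.4, 151.8]), 0.44)]
top square_key_top [(array([274.3, 268.1]), 0.65), (array([176.5, 311.6]), 0.64), (array([228.2, 265. ]), 0.46)]
```

The scene picture shows the shut fingertips about 25–30 mm above the cap. Shut fingers evidently end short of the nominal TCP. The lateral alignment is good, so I'll go down by force feedback, with a small centring shift.

```bash
python3 -m creep '0.001 -0.001 0.002 0 0 0;0.001 -0.002 0.004 0 0 0;0.001 -0.002 0.006 0 0 0;0.001 -0.002 0.008 0 0 0;0.001 -0.002 0.008 0 0 0'
python3 -m creep '0 0 0.0015 0 0 0;0 0 0.003 0 0 0;0 0 0.0045 0 0 0;0 0 0.006 0 0 0;0 0 0.006 0 0 0'
```

```text
time_s: 6.48
eef_pos: [0.468, 0.2454, 0.0381]
eef_rot: [3.141, 0.001, 0.312]
force: [0.1, 0.2, 0.0]
finger_gap: 0.003
time_s: 6.9
eef_pos: [0.4681, 0.2454, 0.0323]
eef_rot: [3.142, 0.0, 0.312]
force: [-0.2, 0.0, 0.7]
finger_gap: 0.002
```

Run:
```python
from h import *
p=eyes.camera("wrist");q=eyes.camera("scene")
a=cv2.resize(p["color"][150:270,185:305,::-1],(400,400),interpolation=cv2.INTER_CUBIC)
b=cv2.resize(q["color"][165:245,310:390,::-1],(400,400),interpolation=cv2.INTER_CUBIC)
cv2.imwrite("pics/w3c.png",np.hstack([a,b]))
```

```text
(no output)
```

View pics/w3c.png

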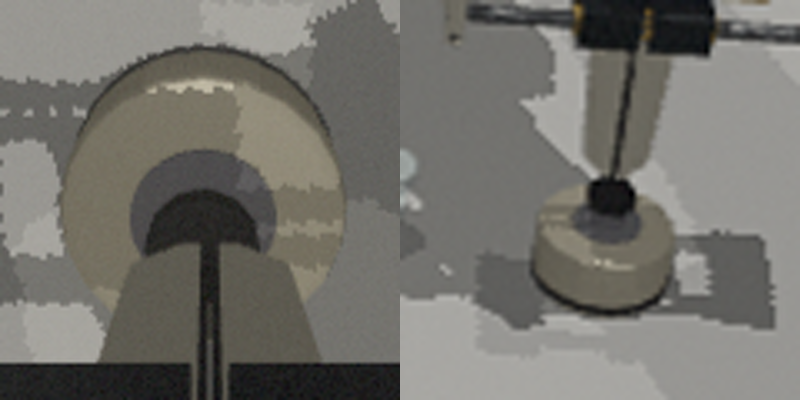

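The fingertips are centred over the cap and about 5 mm above it. Continuing slowly by force.

```bash
python3 -m creep '0 0 0.001 0 0 0;0 0 0.002 0 0 0;0 0 0.003 0 0 0;0 0 0.004 0 0 0;0 0 0.004 0 0 0'
python3 -m creep '0 0 0.0005 0 0 0;0 0 0.001 0 0 0;0 0 0.0015 0 0 0;0 0 0.002 0 0 0;0 0 0.002 0 0 0'
```

```text
time_s: 7.42
eef_pos: [0.4681, 0.2454, 0.0284]
eef_rot: [3.142, 0.0, 0.312]
force: [-0.4, 0.2, -0.1]
finger_gap: 0.003
time_s: 7.83
eef_pos: [0.4682, 0.2455, 0.0265]
eef_rot: [3.142, 0.0, 0.312]
force: [0.5, -0.0, 0.7]
finger_gap: 0.004
```

```bash
python3 -m creep '0 0 0.0005 0 0 0;0 0 0.001 0 0 0;0 0 0.0015 0 0 0;0 0 0.002 0 0 0;0 0 0.002 0 0 0'
```

```text
time_s: 8.25
eef_pos: [0.4682, 0.2455, 0.0245]
eef_rot: [3.142, 0.0, 0.312]
force: [-0.5, -0.1, 0.1]
finger_gap: 0.005
```

```bash
python3 -m creep '0 0 0.0005 0 0 0;0 0 0.001 0 0 0;0 0 0.0015 0 0 0;0 0 0.002 0 0 0;0 0 0.002 0 0 0'
```

```text
time_s: 8.67
eef_pos: [0.4682, 0.2455, 0.0225]
eef_rot: [3.142, 0.0, 0.312]
force: [-0.5, 0.2, 0.7]
finger_gap: 0.007
```

```bash
python3 -m creep '0 0 0.0005 0 0 0;0 0 0.001 0 0 0;0 0 0.0015 0 0 0;0 0 0.002 0 0 0;0 0 0.002 0 0 0'
```

```text
time_s: 9.08
eef_pos: [0.4682, 0.2455, 0.0205]
eef_rot: [3.142, 0.0, 0.312]
force: [1.0, 0.3, -0.1]
finger_gap: 0.006
```

```bash
python3 -m creep '0 0 0.0005 0 0 0;0 0 0.001 0 0 0;0 0 0.0015 0 0 0;0 0 0.002 0 0 0;0 0 0.002 0 0 0'
python3 - <<'E'
from h import *
p=eyes.camera("wrist");q=eyes.camera("scene")
a=cv2.resize(p["color"][150:270,185:305,::-1],(400,400),interpolation=cv2.INTER_CUBIC)
b=cv2.resize(q["color"][180:220,332:372,::-1],(400,400),interpolation=cv2.INTER_CUBIC)
cv2.imwrite("pics/w4c.png",np.hstack([a,b]))
E
```

```text
time_s: 9.5
eef_pos: [0.4682, 0.2455, 0.0186]
eef_rot: [3.142, 0.0, 0.312]
force: [0.1, -0.1, 1.3]
finger_gap: 0.007
```

View pics/w4c.png

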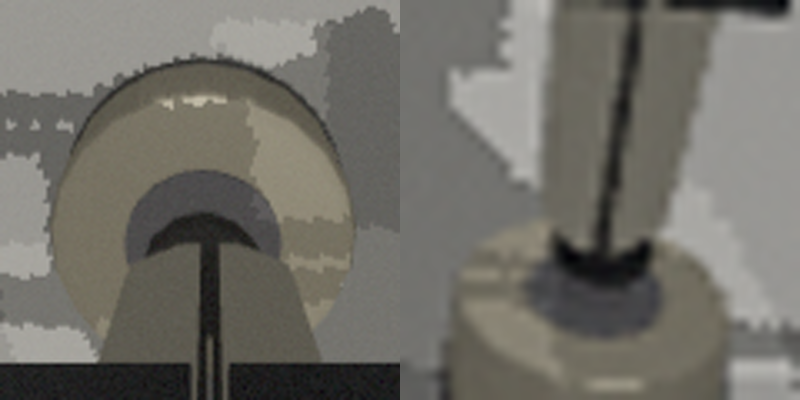

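The tips now meet the cap and the force is starting to rise. Continuing in 1–2 mm steps until it reaches about 5–6 N.

```bash
python3 -m creep '0 0 0.0005 0 0 0;0 0 0.001 0 0 0;0 0 0.0015 0 0 0;0 0 0.002 0 0 0;0 0 0.002 0 0 0'
```

```text
time_s: 10.02
eef_pos: [0.4682, 0.2455, 0.0165]
eef_rot: [-3.142, 0.0, 0.312]
force: [0.3, 0.3, 2.6]
finger_gap: 0.005
```

```bash
python3 -m creep '0 0 0.0005 0 0 0;0 0 0.001 0 0 0;0 0 0.0015 0 0 0;0 0 0.002 0 0 0;0 0 0.002 0 0 0'
```

```text
time_s: 10.43
eef_pos: [0.4682, 0.2455, 0.0145]
eef_rot: [-3.142, 0.0, 0.312]
force: [1.1, 0.7, 2.5]
finger_gap: 0.006
```

```bash
python3 -m creep '0 0 0.0005 0 0 0;0 0 0.001 0 0 0;0 0 0.001 0 0 0;0 0 0.001 0 0 0'
```

```text
time_s: 10.77
eef_pos: [0.4682, 0.2455, 0.0136]
eef_rot: [-3.142, 0.0, 0.312]
force: [-0.1, 0.7, 2.4]
finger_gap: 0.005
```

```bash
python3 -m creep '0 0 0.0005 0 0 0;0 0 0.001 0 0 0;0 0 0.001 0 0 0;0 0 0.001 0 0 0'
```

```text
time_s: 11.1
eef_pos: [0.4683, 0.2455, 0.0126]
eef_rot: [3.142, -0.0, 0.312]
force: [-1.2, -0.1, 4.1]
finger_gap: 0.005
```

```bash
python3 -m creep '0 0 0.0005 0 0 0;0 0 0.001 0 0 0;0 0 0.001 0 0 0;0 0 0.001 0 0 0'
```

```text
time_s: 11.43
eef_pos: [0.4683, 0.2455, 0.0117]
eef_rot: [3.142, -0.0, 0.312]
force: [-0.5, 0.0, 6.0]
finger_gap: 0.009
```

```bash
python3 -m creep '0 0 0.0005 0 0 0;0 0 0.001 0 0 0;0 0 0.001 0 0 0;0 0 0.001 0 0 0'
```

```text
time_s: 11.77
eef_pos: [0.4683, 0.2455, 0.0108]
eef_rot: [-3.142, -0.0, 0.312]
force: [-0.6, 0.3, 7.0]
finger_gap: 0.005
```

Force has risen about 2 N per mm to 7 N, so the round key is seated. I'll lift straight up and go to the square pod.

```bash
python3 -m creep '0 0 -0.004 0 0 0;0 0 -0.020 0 0 0;0 0 -0.045 0 0 0;0 0 -0.075 0 0 0;0 0 -0.095 0 0 0'
python3 -m creep '-0.010 0.031 0 0 0 0;-0.020 0.062 0 0 0 0;-0.030 0.093 0 0 0 0;-0.040 0.124 0 0 0 0;-0.050 0.155 0 0 0 0'
python3 -m creep '-0.010 0.031 0 0 0 0;-0.020 0.062 0 0 0 0;-0.032 0.093 0 0 0 0;-0.032 0.093 0 0 0 0;-0.032 0.093 0 0 0 0'
python3 - <<'E'
from h import *
np.set_printoptions(precision=4,suppress=True)
p,b=wrist("w5.png","square_key_top")
q=eyes.camera("scene")
for x in dark(q,(204,352)):print(x)
print([(np.round(a["point"],1),round(a["score"],2)) for k in("round_key_top","round_pod") for a in eyes.landmark_of(q,k)[:3]])
a=cv2.resize(p["color"][...,::-1],(512,384));b=cv2.resize(q["color"][165:245,310:390,::-1],(280,384),interpolation=cv2.INTER_CUBIC)
cv2.imwrite("pics/w5c.png",np.hstack([a,b]))
E
```

```text
time_s: 12.18
eef_pos: [0.4683, 0.2456, 0.1074]
eef_rot: [-3.141, -0.0, 0.312]
force: [0.7, 0.3, -0.9]
finger_gap: 0.009
time_s: 12.6
eef_pos: [0.4678, 0.0812, 0.1056]
eef_rot: [3.142, 0.0, 0.312]
force: [0.5, -0.8, 0.9]
finger_gap: 0.004
time_s: 13.02
eef_pos: [0.4658, -0.0177, 0.1055]
eef_rot: [3.141, 0.001, 0.307]
force: [0.3, 0.4, -0.1]
finger_gap: 0.005
eef [ 0.4658 -0.0177  0.1055] force [ 0.3421  0.4188 -0.08  ]
square_key_top [191.8 243.7] 0.95 [ 0.4671 -0.0141  0.054 ] tool shift [ 0.0023 -0.003   0.0515]
square_key_top [ 22.5 346.4] 0.93 [ 0.6242 -0.0495  0.054 ] tool shift [0.1413 0.0782 0.0514]
(206.4, 351.5, 64)
[(array([200.9, 351.6]), 0.39), (array([217.9, 350.6]), 0.59), (array([174.3, 253.4]), 0.27)]
```

View pics/w5c.png

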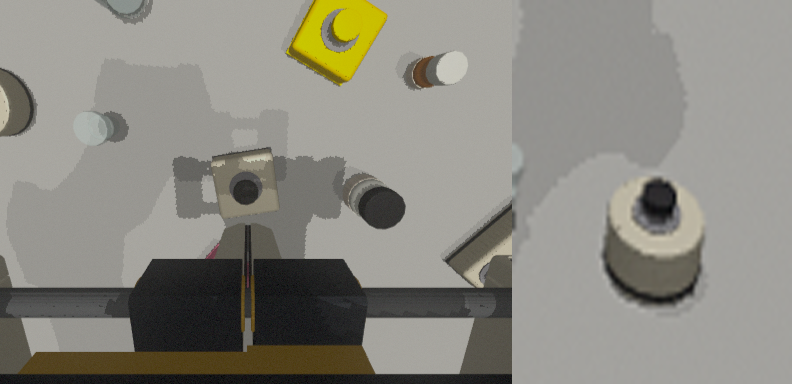

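The square pod is seen at (192,244) in wrist pixels, with the tool almost centred. The round key reads lower (cap row 205.0 → 206.4) and its pod has not moved. Now descending on the square key.

```bash
python3 -m creep '0.001 -0.001 0.020 0 0 0;0.001 -0.001 0.045 0 0 0;0.001 -0.001 0.065 0 0 0;0.001 -0.001 0.076 0 0 0;0.001 -0.001 0.081 0 0 0'
python3 -m creep '0 0 0.001 0 0 0;0 0 0.002 0 0 0;0 0 0.003 0 0 0;0 0 0.004 0 0 0;0 0 0.005 0 0 0'
python3 -m creep '0 0 0.001 0 0 0;0 0 0.002 0 0 0;0 0 0.003 0 0 0;0 0 0.004 0 0 0;0 0 0.004 0 0 0'
```

```text
time_s: 13.68
eef_pos: [0.4663, -0.0131, 0.0231]
eef_rot: [-3.141, 0.002, 0.314]
force: [0.4, 0.0, 0.4]
finger_gap: 0.002
time_s: 14.1
eef_pos: [0.4674, -0.0144, 0.0202]
eef_rot: [3.141, -0.001, 0.312]
force: [-0.6, -0.2, 0.1]
finger_gap: 0.006
time_s: 14.52
eef_pos: [0.4673, -0.0145, 0.0156]
eef_rot: [3.141, -0.0, 0.312]
force: [0.9, -0.0, 2.6]
finger_gap: 0.001
```

```bash
python3 -m creep '0 0 0.0005 0 0 0;0 0 0.001 0 0 0;0 0 0.0015 0 0 0;0 0 0.002 0 0 0;0 0 0.002 0 0 0'
```

```text
time_s: 14.93
eef_pos: [0.4672, -0.0145, 0.0135]
eef_rot: [3.142, -0.0, 0.312]
force: [1.7, -0.9, 2.1]
finger_gap: 0.007
```

```bash
python3 -m creep '0 0 0.0005 0 0 0;0 0 0.001 0 0 0;0 0 0.0015 0 0 0;0 0 0.002 0 0 0;0 0 0.002 0 0 0'
```

```text
time_s: 15.35
eef_pos: [0.4672, -0.0145, 0.0117]
eef_rot: [3.141, -0.0, 0.312]
force: [2.0, -0.3, 5.7]
finger_gap: 0.006
```

```bash
python3 -m creep '0 0 0.0003 0 0 0;0 0 0.0007 0 0 0;0 0 0.0007 0 0 0;0 0 0.0007 0 0 0'
```

```text
time_s: 15.68
eef_pos: [0.4672, -0.0144, 0.0111]
eef_rot: [3.141, -0.001, 0.312]
force: [1.4, -1.5, 5.6]
finger_gap: 0.002
```

The square key gives the same reading as the round one, about 6 N at the same height, so it is seated. Lifting and going to the long pod.

```bash
python3 -m creep '0 0 -0.004 0 0 0;0 0 -0.020 0 0 0;0 0 -0.045 0 0 0;0 0 -0.075 0 0 0;0 0 -0.095 0 0 0'
python3 -m creep '-0.011 0.030 0 0 0 0;-0.022 0.060 0 0 0 0;-0.033 0.090 0 0 0 0;-0.044 0.120 0 0 0 0;-0.055 0.150 0 0 0 0'
python3 -m creep '-0.011 0.030 0 0 0 0;-0.022 0.060 0 0 0 0;-0.033 0.090 0 0 0 0;-0.044 0.119 0 0 0 0;-0.044 0.119 0 0 0 0'
python3 -m creep '0 0 0 0 0 0;0 0 0 0 0 0;0 0 0 0 0 0'
python3 - <<'E'
from h import *
np.set_printoptions(precision=4,suppress=True)
p,b=wrist("w6.png","long_key_top")
q=eyes.camera("scene")
print(dark(q,(178,252)))
t=eyes.camera("top")
for k,rc in zip("rs",[(225,171),(228,267)]):
    for x in dark(t,rc):print(k,x,ray(t,x,.048)[:2])
a=cv2.resize(p["color"][...,::-1],(512,384));b=cv2.resize(q["color"][150:230,212:292,::-1],(280,384),interpolation=cv2.INTER_CUBIC)
cv2.imwrite("pics/w6c.png",np.hstack([a,b]))
E
```

```text
time_s: 16.1
eef_pos: [0.4657, -0.0144, 0.1075]
eef_rot: [-3.141, 0.002, 0.312]
force: [-0.2, 0.3, -0.1]
finger_gap: 0.003
time_s: 16.52
eef_pos: [0.4591, -0.1751, 0.1058]
eef_rot: [-3.14, 0.002, 0.312]
force: [0.9, 0.3, -0.2]
finger_gap: 0.001
time_s: 16.93
eef_pos: [0.453, -0.3068, 0.1055]
eef_rot: [3.141, 0.002, 0.305]
force: [0.2, -0.0, 0.2]
finger_gap: 0.003
time_s: 17.18
eef_pos: [0.4549, -0.2991, 0.1057]
eef_rot: [-3.14, 0.001, 0.314]
force: [-0.1, 0.2, 0.9]
finger_gap: 0.003
eef [ 0.4549 -0.2991  0.1057] force [-0.1168  0.1574  0.9218]
long_key_top [194.8 253.7] 0.68 [ 0.4562 -0.3052  0.054 ] tool shift [-0.0007  0.0062  0.0517]
[(179.2, 252.4, 50)]
r (224.3, 170.0, 60) [0.4661 0.2434]
r (228.5, 182.6, 16) [0.4559 0.2091]
s (227.4, 267.2, 47) [ 0.4651 -0.0168]
```

View pics/w6c.png

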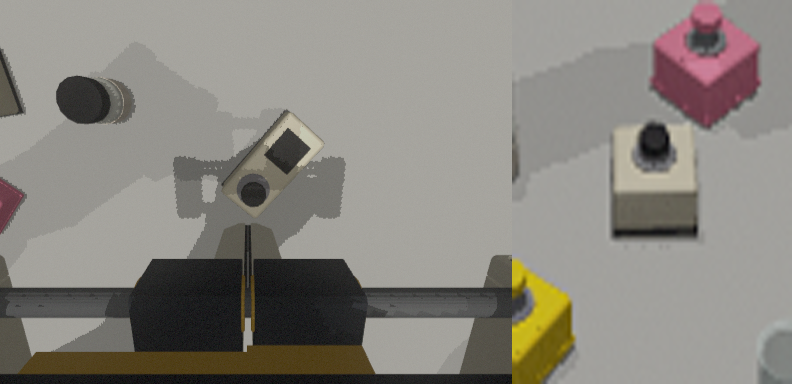

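The square key's cap is down by 1.9 px, as expected for 6 mm, and its pod has not moved. The long key is at wrist (194,253), which means a 4 mm shift along +y of the tool. Now pressing.

```bash
python3 -m creep '0 0.002 0.020 0 0 0;0 0.004 0.045 0 0 0;0 0.004 0.065 0 0 0;0 0.004 0.076 0 0 0;0 0.004 0.081 0 0 0'
python3 -m creep '0 0 0.001 0 0 0;0 0 0.002 0 0 0;0 0 0.003 0 0 0;0 0 0.004 0 0 0;0 0 0.005 0 0 0'
python3 -m creep '0 0 0.001 0 0 0;0 0 0.002 0 0 0;0 0 0.003 0 0 0;0 0 0.004 0 0 0;0 0 0.004 0 0 0'
```

```text
time_s: 17.8
eef_pos: [0.4559, -0.3037, 0.0235]
eef_rot: [-3.14, 0.002, 0.313]
force: [0.0, 0.1, 0.0]
finger_gap: 0.004
time_s: 18.22
eef_pos: [0.4568, -0.3049, 0.0206]
eef_rot: [3.141, -0.001, 0.312]
force: [-0.5, -0.0, 0.4]
finger_gap: 0.006
time_s: 18.63
eef_pos: [0.4566, -0.3048, 0.0159]
eef_rot: [3.141, -0.0, 0.312]
force: [0.7, 0.8, 2.3]
finger_gap: 0.005
```

```bash
python3 -m creep '0 0 0.0005 0 0 0;0 0 0.001 0 0 0;0 0 0.0015 0 0 0;0 0 0.002 0 0 0;0 0 0.002 0 0 0'
```

```text
time_s: 19.05
eef_pos: [0.4566, -0.3048, 0.0139]
eef_rot: [3.141, -0.0, 0.312]
force: [1.2, -1.1, 2.5]
finger_gap: 0.004
```

```bash
python3 -m creep '0 0 0.0005 0 0 0;0 0 0.001 0 0 0;0 0 0.0015 0 0 0;0 0 0.002 0 0 0;0 0 0.002 0 0 0'
```

```text
time_s: 19.47
eef_pos: [0.4566, -0.3048, 0.012]
eef_rot: [3.141, -0.0, 0.312]
force: [-0.1, -1.4, 5.3]
finger_gap: 0.005
```

```bash
python3 -m creep '0 0 0.0005 0 0 0;0 0 0.001 0 0 0;0 0 0.001 0 0 0;0 0 0.001 0 0 0'
```

```text
time_s: 19.8
eef_pos: [0.4567, -0.3048, 0.0111]
eef_rot: [3.141, -0.0, 0.312]
force: [1.0, -1.8, 6.5]
finger_gap: 0.005
```

The long key is seated at 6.5 N. I'll lift, back off sideways so the view is clear, and check everything.

```bash
python3 -m creep '0 0 -0.004 0 0 0;0 0 -0.020 0 0 0;0 0 -0.045 0 0 0;0 0 -0.075 0 0 0;0 0 -0.110 0 0 0'
python3 -m creep '-0.015 0.030 0 0 0 0;-0.030 0.060 0 0 0 0;-0.045 0.090 0 0 0 0;-0.060 0.120 0 0 0 0;-0.075 0.150 0 0 0 0'
python3 -m creep '0 0.020 0 0 0 0;0 0.050 0 0 0 0;0 0.050 0 0 0 0;0 0.050 0 0 0 0'
python3 - <<'E'
from h import *
np.set_printoptions(precision=4,suppress=True)
q=eyes.camera("scene");t=eyes.camera("top")
for k,a,b in zip("rsl",[(225,171),(228,267),(234,375)],[(204,352),(178,252),(151,160)]):print(k,dark(t,a),dark(q,b))
a=cv2.resize(t["color"][90:300,120:420,::-1],(500,350));b=[cv2.resize(q["color"][r-28:r+28,c-28:c+28,::-1],(250,250),interpolation=cv2.INTER_CUBIC) for r,c in[(204,352),(178,252),(151,160)]]
b=np.hstack(b);cv2.imwrite("pics/end.png",np.vstack([np.pad(a,((0,0),(0,250),(0,0))),b]))
E
```

```text
time_s: 20.22
eef_pos: [0.4546, -0.3033, 0.1207]
eef_rot: [-3.138, 0.003, 0.312]
force: [0.8, -0.4, 0.4]
finger_gap: 0.006
time_s: 20.63
eef_pos: [0.4299, -0.4709, 0.1207]
eef_rot: [-3.14, 0.001, 0.312]
force: [0.9, 0.3, -0.2]
finger_gap: 0.008
time_s: 20.97
eef_pos: [0.4456, -0.5183, 0.1198]
eef_rot: [-3.14, 0.001, 0.31]
force: [0.1, 0.3, -0.0]
finger_gap: 0.006
r [(224.2, 169.9, 62), (228.1, 182.5, 20)] [(206.4, 351.5, 64)]
s [(227.4, 267.4, 52)] [(179.2, 252.4, 51)]
l [(231.1, 364.2, 44), (221.4, 380.2, 36), (234.2, 374.6, 65)] [(152.1, 160.4, 45), (160.3, 148.2, 29)]
```

View pics/end.png

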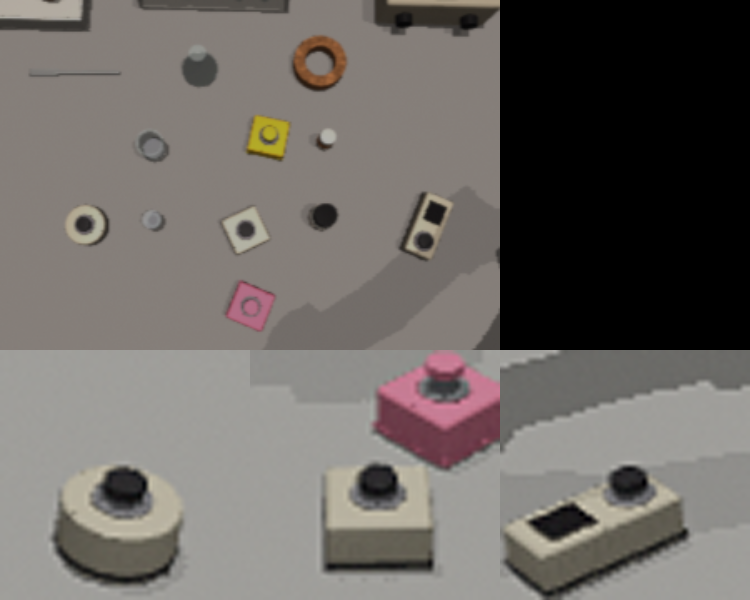

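```bash
python3 -c "
from workcell import bot
print(bot.finish_job())"
```

```text
the job is handed in; nothing more can be done
None
```

I pressed the round, square and long keys in that order with the shut fingers and handed the job in at about 21 s. The arm was clear of everything by then.

**Seating:** Each key slid at about 2.5 N. The force then rose by about 1–2 N per mm to 7.0 N (round), 5.6 N (square) and 6.5 N (long), all at about the same tool height (11 mm).

**Last pictures:**
- All three caps sit lower than at the start, by 1.4, 1.9 and 1.1 px (round, square, long). I expected roughly 2 px for the full 6 mm, so round and long read a little short. I relied on the force rise for those two.
- The three pods are within about 0.3 px of where they started in the top view.
- The other bench items and the pink and yellow look-alikes look undisturbed.

**Disagreement with the description:** The shut fingertips end about 35 mm short of the stated TCP. The first approach therefore met no force at the expected height, so I found contact by pictures and force instead.

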